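# Set the length stop, load the batten and clamp it for sawing

## Robot

A 6-joint arm with a two-finger parallel gripper is mounted at the origin on the work surface. World frame = base frame: x ahead of the robot, y to its left, z up, the work surface at z = 0. Lengths are in m, angles in rad, forces in N, time in s.
With the tool pointing down it reaches from about 0.35 to 0.975 m from the base axis. Payload 4.9 kg.
Tool frame: the origin (TCP) lies midway between the tips of the shut fingers; the grasp point (between the pads) lies 19 mm behind it; z points along the fingers, y is the line along which they close (so a half turn about z gives the same grasp; the last joint's range is limited). The gripper opens to 85 mm and grips with 20 to 120 N. Pads are 22 mm wide; open, the fingers measure 114 mm over their backs; the gripper's body (76 mm by 85 mm) begins 54 mm behind the grasp point. The pads swing forward as they close: fully open they stand 13 mm farther back than shut.
Start: joints at [1.17, 0.053, 1.613, -0, 1.476, -0.119], TCP at [0.174, 0.6, 0.231] pointing down, gripper open.
Joint ranges: [-3.01, 3.01], [-1.01, 2.22], [0.06, 2.58], [-1.02, 4.17], [0.09, 2.62], [-3.14, 3.14]. Speed limits (rad/s): [2.57, 2.57, 3.14, 3.14, 3.14, 3.14].

## Interface

Orientations are given as a unit quaternion [w, x, y, z].
In Python, from plant import * gives the robot as it stands.
- The arm moves only by the tool jog_arm, never from a script. Its argument "targets" is a list of rows, each a list of 3 entries, a list of its own where there are three numbers: the shift along the tool's x, y, z in units of 25 mm (1.0 is 25 mm), then the turn, a rotation vector about the tool's x, y, z in units of 8 degrees (1.0 is 8 degrees), then the opening in per cent of the stroke, from 0 (shut) to 100 (fully open). A call has 1 to 8 rows; each row is the pose to reach, as a shift and turn from the pose commanded when the call began, along the tool's axes at that moment; what a row does not reach only later rows make up. A row lasts 1/8 s, in which the tool goes at most 62.5 mm and 10.7 degrees, less where a joint would pass 70% of its speed; a pose out of reach is approached as far as the arm can. A call with a gripper value outside its range is refused whole. The fingers move at their own pace and stop on an object; the grip force is fixed at half the most. Time passes only in rows, so rows that repeat a pose let the fingers close. It gives the time, the measured TCP pose, the force, the opening and the grip force at its end, in the units of the state.
- state(): the state, without advancing time (a new reading comes with each control period).
- grab_frame(name): name is "side" or "top"; returns (picture, depth): 384x512x3 uint8, red, green, blue; 384x512 float32, m along the optical axis (not along the pixel's ray), 0 where there is no reading.
- camera_params(name): a dict with "fovy" (degrees; the focal length in pixels is half the picture's height over the tangent of half this angle, whatever the lens; pixels are square), "cx", "cy" (the principal point, pixels), "dist" ([k1, k2, p1, p2, k3] as OpenCV has them; the pictures are not rectified), "rvec" (rotation vector, rad) and "tvec" (3), from world to camera coordinates, as OpenCV has them. Camera axes: x right, y down, z forward; pixel columns grow to the right and rows downward; lengths in m; the calibration is good to about 2 mm. A picture is of the moment at which its call begins. camera_params takes no time and is no camera call.
- job_done(): hands the job in; it is judged then, once.
The state is a dict: "time": time; "joint_pos": joint angles; "joint_vel": joint speeds; "joint_efforts": joint torques, N m; "tool_pos": TCP position; "tool_rot": TCP orientation; "contact_force": force on the tool from outside, world axes, zero at the start; "ft_torque": the same for the moment, N m; "gripper_width": opening from 0.0 (shut) to 1.0 (fully open); "grasp_force": force on a finger pad.
Only numpy, scipy, OpenCV 4.12 (cv2) and the standard library are available. Lean on these libraries where they do the work, as an engineer would, in place of code of your own. Each camera call takes 0.05 s, during which the arm holds its last target. There are 200 camera calls.

## Task

Get the pale batten ready to be sawn: press in the sprung brass button of the telescoping length stop and slide the red stop out, away from the bed, until the button pops out through the next hole (only one hole further). Then lay the batten on the bed, flat against the fence and with its end touching the red stop, and push the red handle of the toggle clamp fully down so that it holds the batten. Leave the other things on the bench where they are.

Things in the scene. Friction and masses are not known exactly. Their poses are not given: they have to be found in the camera images.
- saw_station: Sawing station fixed to the bench. Its frame X, Y, Z (mm below): origin at bench level under the bed, X away from the robot, Y left, Z up at yaw 0. Plywood bed: X -50 to 115, Y -100 to 100, top Z 52. From the bed's right end a fixed 26 mm square steel tube (axis X 0, Z 32) runs along -Y to a black foot 50 mm high at Y -394 to -416; the aluminium sleeve of the stop slides on it.
- bed (a point): Point on the bed's top at X 0, Y -50 of the station: the middle of the batten's underside once it lies against the fence and against the stop set at the next hole. Axes as the station's.
- fence (a point): Middle of the fence's face at bed level (X 22.5, Y 0, Z 52). The face looks to -X; the beech fence is 16 mm high above the bed, 22 mm thick, as long as the bed (a 3 mm saw kerf at Y 35).
- stop_sleeve (a joint): Slide of the sleeve and red stop along -Y of the station, m: 0 = locked in the present hole, 0.040 next hole, 0.080 third (not wanted). About 2 mm of play each way. With the button flush it takes 10 to 20 N to start (the hole's edge cams the round head under the wall), then about 4 N; from 10 mm on the button stays in by itself and pops out when the next hole comes over it.
- stop_face (a point): Middle of the red stop plate's face, which looks to +Y of the station; Z 72; Y -110 before the slide. Plate 45 mm wide, Z 18 to 90, 6 mm thick. It moves with the sleeve: a 32 mm square aluminium tube (X -16 to 16, Z 16 to 48), 175 mm long from the stop along -Y, with three 15 mm holes 40 mm apart in its +X side, each marked by a black line across the top.
- snap_button (a joint): How far the button is pushed in, m: 0 = popped out 6 mm proud of the sleeve, 0.006 flush, 0.008 under the sleeve's wall. Its spring: 3 N at first, 5 to 6 N when flush.
- button_tip (a point): Crown of the brass snap button, 12 mm across, round-headed, pointing to +X of the station; popped out it is at X 22, Y -264, Z 32. It sits on the inner tube and never moves along Y: the sleeve slides past it. Squeezing the sleeve across X, one finger on the button and the other on the flat side opposite, presses it flush and grips the sleeve at once.
- batten: Pale square softwood batten, 200 mm long (its x axis), 45 x 45 mm, about 0.2 kg, lying on the bench; origin at the centre of its underside. (The shorter dark piece of wood is another offcut.)
- batten_mid (a point): The middle of the batten, 22.5 mm above its underside.
- clamp_handle (a joint): Angle between the toggle clamp's red handle and its arm, rad: 0 = open (handle 72 degrees up, arm upright), 2.81 = handle level, on dead centre, 2.87 = fully down, locked over centre. It stays where it is left and needs 2 to 8 N on the handle.
- handle_pad (a point): Point to push on: upper side of the red handle, 100 mm from its pivot, towards +X of the station from there, Y 0; the handle is 22 wide, 17 thick and ends 130 mm from the pivot. Open: pivot X 92, Z 117, this point X 114, Z 215, handle end X 123, Z 244. Fully down: pivot X 71, Z 140, this point X 171, Z 143, handle nearly level. Pushing it down, and a little to +X, closes the clamp.
- clamp_foot: Rubber foot, 19 mm across, on the end of the clamp's steel arm; origin at its lower face. Handle down, it presses on the batten's top at X 0, Y 0 of the station, with about 9 N. The clamp stands on a block behind the fence (X 46 to 112, Y -20 to 20, top Z 97); open, its arm stands upright, Y -15 to 15, up to Z 205, and nothing of it is nearer than X 40.
- walnut_offcut: Bystander, leave alone: dark offcut, 130 x 60 x 30 mm.
- back_saw: Bystander, leave alone: back saw lying flat, about 310 mm.
- mallet: Bystander, leave alone: wooden mallet, lying.
- chisel: Bystander, leave alone: chisel, 245 mm, 28 mm high.
- wrench: Bystander, leave alone: dark spanner, 210 mm.
- glue_bottle: Bystander, leave alone: yellow glue bottle, 170 mm high, standing.
- square: Bystander, leave alone: try square with a yellow stock, 180 mm.

How it is judged:
By the outcome, as a careful person would: the job done as asked, in the order asked, and still so for the second after the job is handed in, with the robot touching nothing.
It also fails if it takes over 72 s, if anything falls off the work surface, if the arm or the gripper's body presses on something with over 40 N, if the wrist force passes 120 N, or if a joint passes its speed limit or range.

## Working session

There is one attempt and no reset: what is moved stays moved. The work goes in short steps, Python scripts to look and compute and a tool call to move; the robot and the scene stay as the last step left them, time stands still between calls to the robot, and variables do not carry over. Pictures are saved under pics/ and viewed, at most 10 in all, crops included, and the job is handed in when it is done.

Besides the shell and the picture viewer there is one more tool, called after "Emit:" as a command line: name --argument value ..., lists and objects as JSON in quotes. jog_arm: Moves the arm, as the interface text tells. Its arguments: {"type":"object","properties":{"targets":{"type":"array"}},"required":["targets"]}

```bash
mkdir -p pics; ls
cat > h.py <<'E'
from plant import *
import numpy as np, cv2
from scipy.spatial.transform import Rotation as R
def cam(n):
    p=camera_params(n); f=192/np.tan(np.radians(p["fovy"])/2)
    K=np.array([[f,0,p["cx"]],[0,f,p["cy"]],[0,0,1.]])
    return K,np.array(p["dist"],float),cv2.Rodrigues(np.array(p["rvec"],float))[0],np.array(p["tvec"],float)
def ray(n,uv):
    K,d,Rm,t=cam(n)
    q=cv2.undistortPoints(np.array(uv,float).reshape(-1,1,2),K,d)[:,0]
    return -Rm.T@t, np.c_[q,np.ones(len(q))]@Rm
def onz(n,uv,z):
    c,r=ray(n,uv); return c+r*((z-c[2])/r[:,2])[:,None]
def proj(n,P):
    K,d,Rm,t=cam(n); return cv2.projectPoints(np.array(P,float).reshape(-1,3),cv2.Rodrigues(Rm)[0],t,K,d)[0][:,0]
def cloud(n,dep):
    v,u=np.mgrid[:384,:512]; c,r=ray(n,np.c_[u.ravel(),v.ravel()])
    return (c+r*dep.ravel()[:,None]).reshape(384,512,3)
def tool():
    s=state(); w,x,y,z=s["tool_rot"]; return np.array(s["tool_pos"]),R.from_quat([x,y,z,w])
E
python3 - <<'E'
from h import *
for n in("top","side"):
    im,d=grab_frame(n); np.savez(f"pics/{n}0.npz",im=im,d=d)
    cv2.imwrite(f"pics/{n}0.png",im[:,:,::-1])
    K,_,Rm,t=cam(n); print(n,K[0,0],-Rm.T@t,Rm[2])
print(state())
E
```

```text
pics
top 450.6504643858685 [ 0.33205066 -0.06218235  1.74275176] [ 0.17756126  0.00369391 -0.98410282]
side 453.17994801182675 [-0.31165634 -1.03546837  1.37675962] [ 0.50282718  0.54176863 -0.67353662]
{'time': 0.1, 'joint_pos': array([ 1.17001870e+00,  5.33028444e-02,  1.61417612e+00, -1.87089799e-05,
        1.47598231e+00, -1.18983871e-01]), 'joint_vel': array([ 0.00156022, -0.00073602, -0.00394869, -0.00114198, -0.00241156,
        0.00194663]), 'joint_efforts': array([ 7.23921348e-04, -3.94903135e+01, -3.71365356e+01,  2.98999601e-05,
        3.88669461e-03,  1.61185966e-05]), 'tool_pos': array([0.17357138, 0.599824  , 0.2301669 ]), 'tool_rot': array([-2.31086064e-04,  1.40430214e-01,  9.90090138e-01, -9.05328369e-04]), 'contact_force': array([ 0.06451392, -0.20961762,  0.23020762]), 'ft_torque': array([-0.02430814, -0.05405359, -0.06490258]), 'grasp_force': 0.0, 'gripper_width': 0.9994704321407286}
```

View pics/top0.png

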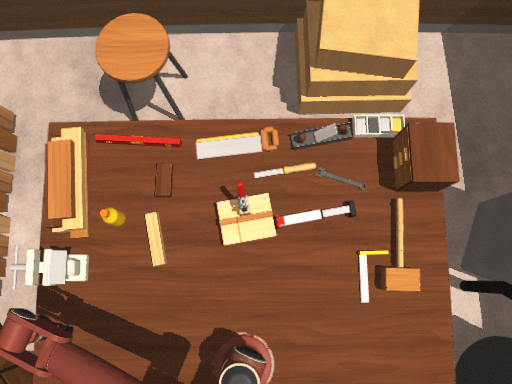

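View pics/side0.png

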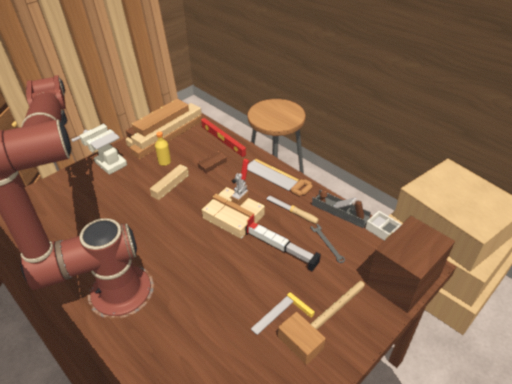

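The top view shows the batten at (155,239), the bed at (247,219), the red stop at (280,221), the tube and foot running to (351,209), and the clamp handle at (241,188). The side view agrees: batten (169,181), bed (233,213), stop (251,222), foot (313,260).

Run:
```python
from h import *
z=np.load("pics/top0.npz"); im,d=z["im"],z["d"]; P=cloud("top",d)
hsv=cv2.cvtColor(im,cv2.COLOR_RGB2HSV)
def rect(m,h,name):
    m=m.astype(np.uint8); n,l,s,c=cv2.connectedComponentsWithStats(m); k=1+np.argmax(s[1:,4])
    cs,_=cv2.findContours((l==k).astype(np.uint8),cv2.RETR_EXTERNAL,cv2.CHAIN_APPROX_NONE)
    px=np.vstack(cs)[:,0]; 
    W=onz("top",px,h)[:,:2]
    r=cv2.minAreaRect((W*1000).astype(np.float32)); print(name,s[k],r,"medz",np.median(P[l==k][:,2]))
    return l==k,W
box=np.zeros(d.shape,bool)
def roi(u0,u1,v0,v1):
    b=np.zeros(d.shape,bool); b[v0:v1,u0:u1]=1; return b
wood=(hsv[...,2]>150)&(hsv[...,0]<32)
rect(roi(135,175,200,275)&wood,.045,"batten color")
rect(roi(135,175,200,275)&(P[...,2]>.03),.045,"batten depth")
rect(roi(205,275,185,255)&(abs(P[...,2]-.056)<.02)&(P[...,2]>.04),.052,"bed")
m=roi(283,365,195,235)&(P[...,2]>.036); 
W=P[m]; W=W[W[:,2]<.056]; c=W[:,:2].mean(0); u,s,v=np.linalg.svd(W[:,:2]-c); print("sleeve",c,v[0],np.degrees(np.arctan2(v[0][0],-v[0][1])),np.median(W[:,2]))
red=((hsv[...,0]<6)|(hsv[...,0]>174))&(hsv[...,1]>170)&(hsv[...,2]>100)
for b,h in((roi(270,290,205,235),.09),(roi(230,250,175,205),.21)):
    m=b&red; print("red",m.sum(),np.argwhere(m).mean(0),P[m].mean(0),P[m].min(0),P[m].max(0))
m=roi(340,362,195,225)&(P[...,2]>.035); print("foot",P[m].mean(0),P[m].min(0),P[m].max(0))
s=cv2.resize(im[160:270,130:370],None,fx=3.3,fy=3.3,interpolation=cv2.INTER_CUBIC); cv2.imwrite("pics/c0.png",s[:,:,::-1])
```

```text
batten color [145 211  22  56 745] ((469.6643371582031, 323.88336181640625), (204.57716369628906, 53.774169921875), 10.668590545654297) medz 0.04420981434647531
batten depth [145 212  21  54 673] ((469.95758056640625, 325.75970458984375), (201.7005615234375, 49.445316314697266), 10.599943161010742) medz 0.04471466502295485
bed [ 217  194   58   51 2090] ((538.220947265625, -23.589004516601562), (165.72598266601562, 205.8708953857422), 9.798663139343262) medz 0.052885547937359334
sleeve [ 0.55356608 -0.29714676] [ 0.1814925  -0.98339233] 10.456705644317534 0.047030377152788905
red 61 [220.44262295 279.14754098] [ 0.52976496 -0.14494625  0.06321609] [ 0.50423462 -0.16036494 -0.00215049] [ 0.55099061 -0.13212886  0.09883847]
red 92 [188.84782609 240.48913043] [ 0.62236147 -0.00637998  0.2173684 ] [ 0.33205066 -0.06218235 -0.00903696] [0.69248401 0.01553328 1.74275176]
foot [ 0.56169425 -0.39353701  0.1361343 ] [ 0.33205066 -0.43562553  0.03723478] [ 0.60369353 -0.06218235  1.74275176]
```

View pics/c0.png

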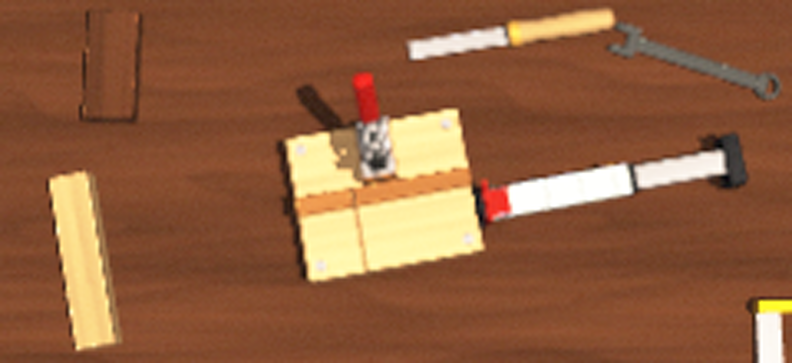

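```bash
cat >> h.py <<'E'
YAW=10.2; O=np.array([.506,-.0294,0])
RS=lambda: R.from_euler('z',YAW,degrees=True)
def st2w(p): return O+RS().apply(np.array(p,float)/1000)
def w2st(p): return RS().inv().apply(np.array(p)-O)*1000
def go(pw,yw):
    """world TCP target, world angle (deg) of tool y, tool down -> jog units"""
    p,r=tool(); sh=r.inv().apply(np.array(pw)-p)/.025
    a=np.radians(yw); y=np.array([np.cos(a),np.sin(a),0]); z=np.array([0,0,-1.])
    best=min((R.from_matrix(np.c_[np.cross(s*y,z),s*y,z]) for s in(1,-1)),key=lambda t:(r.inv()*t).magnitude())
    print("shift",sh.round(2),"turn",((r.inv()*best).as_rotvec(degrees=True)/8).round(2),"target",np.round(pw,4))
E
python3 - <<'E'
from h import *
z=np.load("pics/top0.npz"); im,d=z["im"],z["d"]; P=cloud("top",d); S=w2st(P.reshape(-1,3)).reshape(P.shape)
g=im.astype(int).sum(2)
# brightness along sleeve top, station Z 48
ys=np.arange(-100,-430,-3); px=proj("top",[st2w([0,y,48]) for y in ys])
print([(int(y),int(g[int(round(v)),int(round(u))])) for y,(u,v) in zip(ys,px)])
hsv=cv2.cvtColor(im,cv2.COLOR_RGB2HSV)
m=((hsv[...,0]<6)|(hsv[...,0]>174))&(hsv[...,1]>170)&(hsv[...,2]>100); m[:,:270]=0;m[:,290:]=0;m[:200]=0
t=m&(abs(P[...,2]-.088)<.012); print("plate top",t.sum(),S[t].mean(0),S[t].min(0),S[t].max(0))
for y in(-60,60):
  px=proj("top",[st2w([x,y,52]) for x in range(-70,30,3)]); print([int(g[int(round(v)),int(round(u))]) for u,v in px])
go(st2w([0,-261,120]),YAW)
print("side red px", )
im,d=(lambda z:(z["im"],z["d"]))(np.load("pics/side0.npz")); g=im.astype(int)
px=proj("side",[st2w([0,y,48]) for y in ys]); print([(int(y),g[int(round(v)),int(round(u))].sum()) for y,(u,v) in zip(ys,px)])
E
```

```text
[(-100, 162), (-103, 151), (-106, 182), (-109, 247), (-112, 328), (-115, 328), (-118, 331), (-121, 338), (-124, 332), (-127, 332), (-130, 339), (-133, 341), (-136, 617), (-139, 755), (-142, 763), (-145, 763), (-148, 763), (-151, 763), (-154, 763), (-157, 763), (-160, 763), (-163, 763), (-166, 763), (-169, 763), (-172, 763), (-175, 763), (-178, 749), (-181, 749), (-184, 746), (-187, 763), (-190, 763), (-193, 763), (-196, 763), (-199, 763), (-202, 763), (-205, 763), (-208, 763), (-211, 763), (-214, 763), (-217, 753), (-220, 749), (-223, 754), (-226, 763), (-229, 763), (-232, 763), (-235, 763), (-238, 763), (-241, 763), (-244, 763), (-247, 763), (-250, 763), (-253, 763), (-256, 759), (-259, 748), (-262, 748), (-265, 763), (-268, 763), (-271, 763), (-274, 763), (-277, 722), (-280, 368), (-283, 358), (-286, 645), (-289, 645), (-292, 720), (-295, 718), (-298, 716), (-301, 716), (-304, 713), (-307, 716), (-310, 716), (-313, 716), (-316, 716), (-319, 720), (-322, 720), (-325, 716), (-328, 716), (-331, 717), (-334, 723), (-337, 720), (-340, 720), (-343, 724), (-346, 718), (-349, 721), (-352, 
[... 2747 characters left out ...]
t64(628)), (-340, np.int64(628)), (-343, np.int64(631)), (-346, np.int64(626)), (-349, np.int64(626)), (-352, np.int64(630)), (-355, np.int64(627)), (-358, np.int64(627)), (-361, np.int64(632)), (-364, np.int64(630)), (-367, np.int64(634)), (-370, np.int64(633)), (-373, np.int64(633)), (-376, np.int64(635)), (-379, np.int64(635)), (-382, np.int64(635)), (-385, np.int64(593)), (-388, np.int64(593)), (-391, np.int64(477)), (-394, np.int64(201)), (-397, np.int64(159)), (-400, np.int64(158)), (-403, np.int64(155)), (-406, np.int64(161)), (-409, np.int64(148)), (-412, np.int64(126)), (-415, np.int64(110)), (-418, np.int64(165)), (-421, np.int64(165)), (-424, np.int64(261)), (-427, np.int64(294))]
```

```bash
sed -i 's/O=np.array(.*/O=np.array([.5054,-.0259,0])/' h.py; python3 -c "
from h import *
go(st2w([0,-261,120]),YAW)"
```

```text
shift [-24.34 -29.7    4.46] turn [-0.01  0.01  7.96] target [ 0.5516 -0.2828  0.12  ]
```

Emit:
jog_arm --targets '[[[-12, -15, 0], [0, 0, 4], 100], [[-12, -15, 0], [0, 0, 4], 100], [[-12, -15, 0], [0, 0, 4], 100], [[-12, -15, 0], [0, 0, 4], 100], [[-12, -15, 0], [0, 0, 8], 100], [[-12, -15, 0], [0, 0, 8], 100], [[-12, -15, 0], [0, 0, 8], 100], [[-12, -15, 0], [0, 0, 8], 100]]'

```text
time: 1.1
tool_pos: [0.3579, 0.1545, 0.231]
tool_rot: [0.0, 0.645, 0.764, 0.0]
contact_force: [0.2, 0.6, 0.1]
gripper_width: 0.998
grasp_force: 0.0
```

```bash
python3 -c "
from h import *
go(st2w([0,-261,120]),YAW)"
```

```text
shift [-18.54   4.69   4.44] turn [ 0.    0.   -0.06] target [ 0.5516 -0.2828  0.12  ]
```

Emit:
jog_arm --targets '[[[-18.5, 4.7, 0], [0, 0, 0], 100], [[-18.5, 4.7, 0], [0, 0, 0], 100], [[-18.5, 4.7, 0], [0, 0, 0], 100], [[-18.5, 4.7, 0], [0, 0, 0], 100], [[-18.5, 4.7, 0], [0, 0, 0], 100], [[-18.5, 4.7, 0], [0, 0, 0], 100], [[-18.5, 4.7, 3], [0, 0, 0], 100], [[-18.5, 4.7, 4], [0, 0, 0], 100]]'

```text
time: 2.1
tool_pos: [0.549, -0.2706, 0.1463]
tool_rot: [0.002, 0.644, 0.765, 0.0]
contact_force: [0.8, 0.3, 0.3]
gripper_width: 1.003
grasp_force: 0.0
```

Run:
```python
from h import *
go(st2w([0,-261,12]),YAW)
im,d=grab_frame("side"); u,v=proj("side",[st2w([0,-240,60])])[0].astype(int); print(u,v)
c=im[v-60:v+60,u-80:u+80]; cv2.imwrite("pics/s1.png",cv2.resize(c,None,fx=5,fy=5,interpolation=cv2.INTER_CUBIC)[:,:,::-1])
```

```text
shift [-0.49  0.01  5.37] turn [ 0.02  0.02 -0.05] target [ 0.5516 -0.2828  0.012 ]
277 236
```

View pics/s1.png

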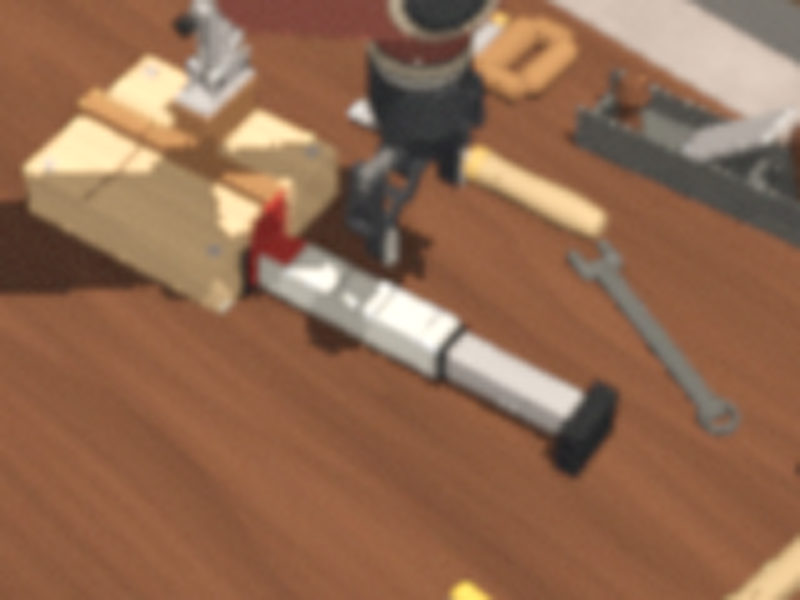

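The gripper hangs over the sleeve (gripper at about (390,230) in the crop, sleeve from (270,270) to (450,340)), with the open fingers straddling the tube and the chisel and spanner well clear.

Emit:
jog_arm --targets '[[[0, 0, 0.5], [0, 0, 0], 100], [[0, 0, 1], [0, 0, 0], 100], [[0, 0, 1], [0, 0, 0], 100]]'

```text
time: 2.52
tool_pos: [0.5475, -0.2668, 0.1213]
tool_rot: [0.0, 0.643, 0.766, 0.0]
contact_force: [-0.3, 0.2, 1.1]
gripper_width: 0.999
grasp_force: 0.0
```

```bash
python3 -c "
from h import *
go(st2w([0,-261,12]),YAW)"
```

```text
shift [-0.66  0.05  4.37] turn [ 0.    0.   -0.03] target [ 0.5516 -0.2828  0.012 ]
```

Emit:
jog_arm --targets '[[[-0.65, 0.05, 0], [0, 0, 0], 100], [[-0.65, 0.05, 1.5], [0, 0, 0], 100], [[-0.65, 0.05, 3], [0, 0, 0], 100], [[-0.65, 0.05, 4], [0, 0, 0], 100], [[-0.65, 0.05, 4.35], [0, 0, 0], 100], [[-0.65, 0.05, 4.35], [0, 0, 0], 100]]'

```text
time: 3.28
tool_pos: [0.5522, -0.2842, 0.013]
tool_rot: [0.001, 0.644, 0.765, 0.0]
contact_force: [0.9, -0.0, 0.5]
gripper_width: 0.998
grasp_force: 0.0
```

Emit:
jog_arm --targets '[[[0, 0, 0], [0, 0, 0], 45], [[0, 0, 0], [0, 0, 0], 30], [[0, 0, 0], [0, 0, 0], 0], [[0, 0, 0], [0, 0, 0], 0], [[0, 0, 0], [0, 0, 0], 0], [[0, 0, 0], [0, 0, 0], 0]]'

```text
time: 4.03
tool_pos: [0.5527, -0.2841, 0.014]
tool_rot: [0.001, 0.644, 0.765, 0.0]
contact_force: [-0.1, 1.7, 6.4]
gripper_width: 0.362
grasp_force: 60.5
```

```bash
python3 -c "
from h import *
print(w2st(tool()[0])); go(st2w([0,-261,12]),YAW)"
```

```text
[   0.78264048 -262.53664612   13.97127092]
shift [ 0.06 -0.03  0.08] turn [ 0.01  0.01 -0.04] target [ 0.5516 -0.2828  0.012 ]
```

Emit:
jog_arm --targets '[[[-0.1, 0, 0], [0, 0, 0], 0], [[-0.2, 0, 0], [0, 0, 0], 0], [[-0.3, 0, 0], [0, 0, 0], 0], [[-0.45, 0, 0], [0, 0, 0], 0], [[-0.6, 0, 0], [0, 0, 0], 0], [[-0.75, 0, 0], [0, 0, 0], 0], [[-0.9, 0, 0], [0, 0, 0], 0], [[-1, 0, 0], [0, 0, 0], 0]]'

```text
time: 5.03
tool_pos: [0.5566, -0.3073, 0.0139]
tool_rot: [-0.001, 0.644, 0.765, 0.001]
contact_force: [-2.2, 5.4, 9.0]
gripper_width: 0.366
grasp_force: 60.4
```

Run:
```python
from h import *
print(w2st(tool()[0]),RS().inv().apply(state()["contact_force"]))
im,d=grab_frame("side"); u,v=proj("side",[st2w([0,-240,60])])[0].astype(int)
c=im[v-40:v+50,u-60:u+60]; cv2.imwrite("pics/s2.png",cv2.resize(c,None,fx=6,fy=6,interpolation=cv2.INTER_CUBIC)[:,:,::-1])
```

```text
[   0.54955996 -285.97919736   13.90469618] [-1.2106526   5.66958377  9.02770458]
```

View pics/s2.png

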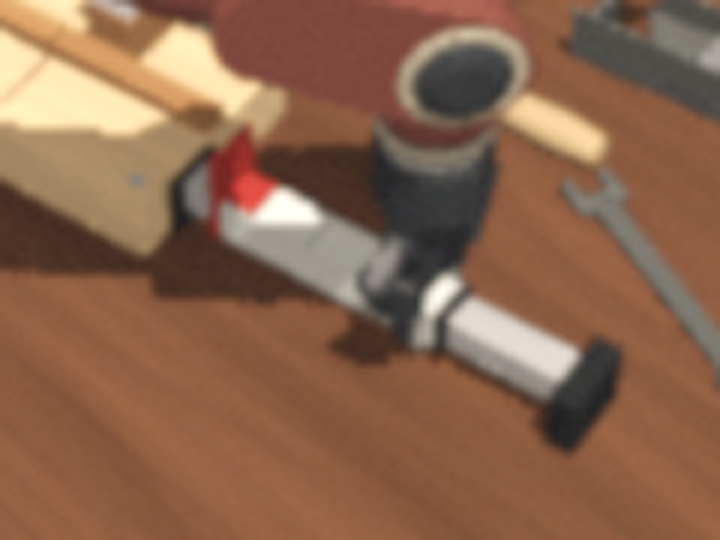

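The crop shows the red stop (235,190) clear of the bed end, with a gap at (190,195) and the sleeve still in the fingers; 23 mm slid so far. Finishing slowly.

Emit:
jog_arm --targets '[[[-0.15, 0, 0], [0, 0, 0], 0], [[-0.3, 0, 0], [0, 0, 0], 0], [[-0.42, 0, 0], [0, 0, 0], 0], [[-0.5, 0, 0], [0, 0, 0], 0], [[-0.56, 0, 0], [0, 0, 0], 0], [[-0.6, 0, 0], [0, 0, 0], 0], [[-0.63, 0, 0], [0, 0, 0], 0], [[-0.66, 0, 0], [0, 0, 0], 0]]'

```text
time: 6.08
tool_pos: [0.5595, -0.3244, 0.014]
tool_rot: [0.0, 0.644, 0.765, 0.001]
contact_force: [-1.2, 2.9, 8.4]
gripper_width: 0.365
grasp_force: 60.5
```

Run:
```python
from h import *
print(w2st(tool()[0]),RS().inv().apply(state()["contact_force"]))
```

```text
[   0.36562082 -303.3849692    13.98832943] [-0.6836052   3.09986886  8.40221926]
```

Emit:
jog_arm --targets '[[[-0.03, 0, 0], [0, 0, 0], 0], [[-0.06, 0, 0], [0, 0, 0], 0], [[-0.08, 0, 0], [0, 0, 0], 0], [[-0.08, 0, 0], [0, 0, 0], 0]]'

```text
time: 6.58
tool_pos: [0.5597, -0.3255, 0.014]
tool_rot: [-0.001, 0.644, 0.765, 0.001]
contact_force: [-1.9, 5.4, 8.1]
gripper_width: 0.367
grasp_force: 60.8
```

Run:
```python
from h import *
print(w2st(tool()[0]),RS().inv().apply(state()["contact_force"]))
```

```text
[   0.38240244 -304.47778693   13.95016266] [-0.95382617  5.61536533  8.08962984]
```

Emit:
jog_arm --targets '[[[0.06, 0, 0], [0, 0, 0], 0], [[0.12, 0, 0], [0, 0, 0], 0], [[0.18, 0, 0], [0, 0, 0], 0], [[0.22, 0, 0], [0, 0, 0], 0]]'

```text
time: 7.08
tool_pos: [0.5591, -0.3222, 0.014]
tool_rot: [0.001, 0.644, 0.765, -0.0]
contact_force: [0.1, -2.6, 5.9]
gripper_width: 0.366
grasp_force: 60.4
```

Run:
```python
from h import *
print(w2st(tool()[0]),RS().inv().apply(state()["contact_force"]))
im,d=grab_frame("top"); np.savez("pics/top3.npz",im=im,d=d)
```

```text
[   0.39743035 -301.1431592    14.01754546] [-0.40274516 -2.60325907  5.89976456]
```

Emit:
jog_arm --targets '[[[0, 0, 0], [0, 0, 0], 0], [[0.04, 0, 0], [0, 0, 0], 0], [[0.06, 0, 0], [0, 0, 0], 0]]'

```text
time: 7.5
tool_pos: [0.559, -0.3217, 0.0141]
tool_rot: [0.002, 0.644, 0.765, -0.001]
contact_force: [1.5, -7.2, 3.5]
gripper_width: 0.37
grasp_force: 60.2
```

Run:
```python
from h import *
print(w2st(tool()[0]),RS().inv().apply(state()["contact_force"]))
```

```text
[   0.42413955 -300.60003851   14.06768064] [ 0.17381754 -7.33767406  3.50785527]
```

The force rises to 7 N backward while the tool stops moving, so the button seems to be locked in the hole. Releasing and checking from above.

Emit:
jog_arm --targets '[[[-0.08, 0, 0], [0, 0, 0], 0], [[-0.08, 0, 0], [0, 0, 0], 60], [[-0.08, 0, 0], [0, 0, 0], 100], [[-0.08, 0, 0], [0, 0, 0], 100], [[-0.08, 0, 0], [0, 0, 0], 100], [[-0.08, 0, -2], [0, 0, 0], 100], [[-0.08, 0, -4], [0, 0, 0], 100], [[-0.08, 0, -7], [0, 0, 0], 100]]'

```text
time: 8.5
tool_pos: [0.5573, -0.3209, 0.1748]
tool_rot: [-0.002, 0.644, 0.765, -0.0]
contact_force: [1.0, -0.6, 0.6]
gripper_width: 0.997
grasp_force: 0.0
```

Run:
```python
from h import *
go([.470,.327,.2],100.6)
```

```text
shift [26.13  0.99 -0.95] turn [-0.02 -0.   11.16] target [0.47  0.327 0.2  ]
```

Emit:
jog_arm --targets '[[[0, 0, -2.5], [0, 0, 0], 100], [[3, 0, -4], [0, 0, -1], 100], [[6, 0, -4], [0, 0, -2.3], 100], [[8.4, 0.2, -4], [0, 0, -3.6], 100], [[10.8, 0.4, -4], [0, 0, -4.9], 100], [[13.2, 0.5, -4], [0, 0, -6.2], 100], [[15.6, 0.6, -4], [0, 0, -7.5], 100], [[18, 0.7, -4], [0, 0, -8.8], 100]]'

```text
time: 9.5
tool_pos: [0.5004, 0.1069, 0.2749]
tool_rot: [0.0, 0.082, 0.997, 0.0]
contact_force: [1.0, -0.0, -0.1]
gripper_width: 1.004
grasp_force: 0.0
```

Run:
```python
from h import *
go([.470,.327,.1],100.6)
im,d=grab_frame("top"); P=cloud("top",d); g=im.astype(int).sum(2)
ys=np.arange(-140,-345,-3)
px=proj("top",[st2w([0,y,48]) for y in ys])
print([(int(y),int(g[int(round(v)),int(round(u))])) for y,(u,v) in zip(ys,px)])
im2,d2=grab_frame("side")
px=proj("side",[st2w([0,y,48]) for y in ys]);g=im2.astype(int).sum(2)
print([(int(y),int(g[int(round(v)),int(round(u))])) for y,(u,v) in zip(ys,px)])
u,v=proj("top",[st2w([15,-264,40])])[0].astype(int)
c=im[v-20:v+20,u-50:u+50]; cv2.imwrite("pics/t4.png",cv2.resize(c,None,fx=8,fy=8,interpolation=cv2.INTER_CUBIC)[:,:,::-1])
```

```text
shift [2.64 8.48 7.  ] turn [ 0.    0.01 -2.5 ] target [0.47  0.327 0.1  ]
[(-140, 352), (-143, 351), (-146, 345), (-149, 267), (-152, 260), (-155, 337), (-158, 329), (-161, 329), (-164, 345), (-167, 337), (-170, 342), (-173, 342), (-176, 339), (-179, 631), (-182, 756), (-185, 763), (-188, 763), (-191, 763), (-194, 763), (-197, 763), (-200, 763), (-203, 763), (-206, 764), (-209, 764), (-212, 763), (-215, 763), (-218, 763), (-221, 753), (-224, 748), (-227, 749), (-230, 763), (-233, 764), (-236, 764), (-239, 763), (-242, 763), (-245, 764), (-248, 764), (-251, 764), (-254, 764), (-257, 764), (-260, 754), (-263, 754), (-266, 759), (-269, 764), (-272, 764), (-275, 764), (-278, 764), (-281, 764), (-284, 764), (-287, 764), (-290, 764), (-293, 764), (-296, 764), (-299, 760), (-302, 757), (-305, 757), (-308, 764), (-311, 763), (-314, 763), (-317, 683), (-320, 683), (-323, 186), (-326, 342), (-329, 657), (-332, 657), (-335, 721), (-338, 723), (-341, 725), (-344, 725)]
[(-140, 263), (-143, 255), (-146, 250), (-149, 281), (-152, 335), (-155, 358), (-158, 366), (-161, 374), (-164, 369), (-167, 369), (-170, 387), (-173, 481), (-176, 481), (-179, 697), (-182, 744), (-185, 744), (-188, 752), (-191, 752), (-194, 752), (-197, 752), (-200, 752), (-203, 752), (-206, 752), (-209, 752), (-212, 752), (-215, 742), (-218, 742), (-221, 728), (-224, 749), (-227, 749), (-230, 753), (-233, 753), (-236, 753), (-239, 753), (-242, 753), (-245, 753), (-248, 753), (-251, 752), (-254, 750), (-257, 741), (-260, 700), (-263, 728), (-266, 750), (-269, 752), (-272, 753), (-275, 753), (-278, 753), (-281, 753), (-284, 753), (-287, 753), (-290, 753), (-293, 751), (-296, 745), (-299, 707), (-302, 681), (-305, 723), (-308, 744), (-311, 739), (-314, 661), (-317, 661), (-320, 345), (-323, 329), (-326, 329), (-329, 585), (-332, 631), (-335, 631), (-338, 643), (-341, 644), (-344, 644)]
```

View pics/t4.png

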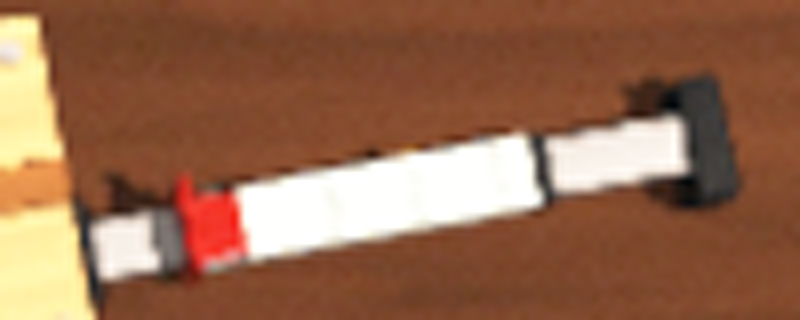

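The top crop shows the stop at (210,225) away from the bed, black lines on the sleeve still spaced 40 mm, one of them over the button's Y (-263), and a hint of brass at (405,155). That is one hole, slid 39 to 40 mm. Now the batten.

Run:
```python
from h import *
go([.4946,.3316,.1],100.6)
im,d=grab_frame("side"); hsv=cv2.cvtColor(im,cv2.COLOR_RGB2HSV)
# batten top corners from side view for a cross check: pale mask, depth z near .045
P=cloud("side",d); m=np.zeros(d.shape,np.uint8); m[160:205,140:200]=1
t=(m>0)&(abs(P[...,2]-.045)<.006); Q=P[t][:,:2]; r=cv2.minAreaRect((Q*1000).astype(np.float32)); print(t.sum(),r)
```

```text
shift [1.62 8.7  7.01] turn [ 0.01  0.   -2.48] target [0.4946 0.3316 0.1   ]
289 ((456.95257568359375, 369.781005859375), (202.6986083984375, 137.74493408203125), 11.90406608581543)
```

Emit:
jog_arm --targets '[[[1.6, 8.7, 3], [0, 0, -1], 100], [[1.6, 8.7, 3], [0, 0, -2], 100], [[1.6, 8.7, 4], [0, 0, -2.5], 100], [[1.6, 8.7, 5], [0, 0, -2.5], 100], [[1.6, 8.7, 6], [0, 0, -2.5], 100], [[1.6, 8.7, 7], [0, 0, -2.5], 100], [[1.6, 8.7, 7], [0, 0, -2.5], 100]]'

```text
time: 10.52
tool_pos: [0.4973, 0.3242, 0.0968]
tool_rot: [-0.003, -0.088, 0.996, -0.001]
contact_force: [0.3, 0.0, 0.6]
gripper_width: 0.999
grasp_force: 0.0
```

Run:
```python
from h import *
go([.4946,.3316,.015],100.6)
im,d=grab_frame("side"); u,v=169,181
c=im[v-50:v+50,u-65:u+65]; cv2.imwrite("pics/s5.png",cv2.resize(c,None,fx=6,fy=6,interpolation=cv2.INTER_CUBIC)[:,:,::-1])
```

```text
shift [0.04 0.32 3.27] turn [-0.01 -0.04 -0.06] target [0.4946 0.3316 0.015 ]
```

View pics/s5.png

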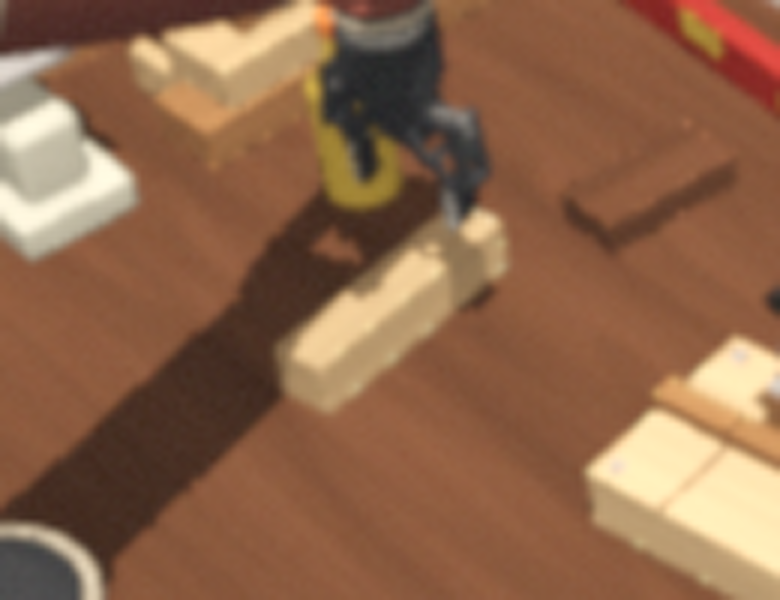

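The open fingers stand over the far half of the batten (finger at (460,210), batten from (300,380) to (500,230)), clear of the bottle at (360,150).

Emit:
jog_arm --targets '[[[0, 0.3, 1], [0, 0, 0], 100], [[0, 0.3, 2], [0, 0, 0], 100], [[0, 0.3, 3], [0, 0, 0], 100], [[0, 0.3, 3.25], [0, 0, 0], 100], [[0, 0.3, 3.25], [0, 0, 0], 70], [[0, 0.3, 3.25], [0, 0, 0], 0], [[0, 0.3, 3.25], [0, 0, 0], 0], [[0, 0.3, 3.25], [0, 0, 0], 0]]'

```text
time: 11.58
tool_pos: [0.4986, 0.3343, 0.0206]
tool_rot: [0.002, -0.089, 0.996, 0.001]
contact_force: [0.4, -0.6, 6.0]
gripper_width: 0.513
grasp_force: 64.8
```

Emit:
jog_arm --targets '[[[0, 0, 0], [0, 0, 0], 0], [[0, 0, 0], [0, 0, 0], 0], [[0, 0, -1], [0, 0, 0], 0], [[0, 0, -2], [0, 0, 0], 0], [[0, 0, -4], [0, 0, 0], 0], [[0, 0, -5], [0, 0, 0], 0], [[0, 0, -5], [0, 0, 0], 0]]'

```text
time: 12.45
tool_pos: [0.4983, 0.3342, 0.1459]
tool_rot: [0.002, -0.089, 0.996, 0.001]
contact_force: [-0.4, 0.6, -2.9]
gripper_width: 0.514
grasp_force: 63.9
```

Run:
```python
from h import *
go(st2w([-30,-72,160]),YAW)
```

```text
shift [  3.49 -17.1   -0.6 ] turn [ -0.02   0.03 -11.24] target [ 0.4886 -0.1021  0.16  ]
```

Emit:
jog_arm --targets '[[[2, -3, -0.6], [0, 0, 0], 0], [[4, -6, -0.6], [0, 0, 0], 0], [[4.7, -8, -0.6], [0, 0, 1.2], 0], [[4.7, -10, -0.6], [0, 0, 2.4], 0], [[4.7, -12, -0.6], [0, 0, 3.6], 0], [[4.7, -13, -0.6], [0, 0, 4.9], 0], [[4.7, -14, -0.6], [0, 0, 6.2], 0], [[4.7, -14.5, -0.6], [0, 0, 7.5], 0]]'

```text
time: 13.45
tool_pos: [0.4446, -0.0452, 0.1558]
tool_rot: [-0.002, 0.424, 0.906, -0.0]
contact_force: [-0.0, -0.7, -1.9]
gripper_width: 0.51
grasp_force: 63.9
```

Run:
```python
from h import *
go(st2w([-60,-75,160]),YAW)
```

```text
shift [-2.39 -1.21 -0.17] turn [-0.02 -0.02  3.7 ] target [ 0.4596 -0.1103  0.16  ]
```

Emit:
jog_arm --targets '[[[-1, -0.6, 0], [0, 0, 1.2], 0], [[-2, -1, 0], [0, 0, 2.4], 0], [[-2.4, -1.2, 0], [0, 0, 3.7], 0], [[-2.4, -1.2, 1], [0, 0, 3.7], 0], [[-2.4, -1.2, 2], [0, 0, 3.7], 0], [[-2.4, -1.2, 2], [0, 0, 3.7], 0]]'

```text
time: 14.2
tool_pos: [0.4585, -0.108, 0.1039]
tool_rot: [-0.004, 0.638, 0.77, -0.001]
contact_force: [-0.1, 0.4, -4.1]
gripper_width: 0.511
grasp_force: 63.6
```

Run:
```python
from h import *
go(st2w([-6,-72,76]),YAW)
im,d=grab_frame("top"); P=cloud("top",d); z=tool()[0][2]; print("tcp",w2st(tool()[0]))
hsv=cv2.cvtColor(im,cv2.COLOR_RGB2HSV)
u,v=proj("top",[st2w([-30,-50,100])])[0].astype(int)
c=im[v-45:v+45,u-60:u+60]; cv2.imwrite("pics/t6.png",cv2.resize(c,None,fx=6,fy=6,interpolation=cv2.INTER_CUBIC)[:,:,::-1])
S=w2st(P.reshape(-1,3)).reshape(P.shape)
m=(abs(P[...,2]-(z+.0245))<.008)&(hsv[...,2]>140)&(abs(S[...,0]+60)<60)&(abs(S[...,1]+50)<140)&(hsv[...,1]>40)
r=cv2.minAreaRect(S[m][:,:2].astype(np.float32)); print(m.sum(),S[m][:,:2].min(0),S[m][:,:2].max(0),r)
```

```text
shift [-0.   2.2  1.1] turn [-0.06 -0.04  0.06] target [ 0.5122 -0.0978  0.076 ]
tcp [-59.32067868 -73.24604997 105.91642541]
158 [ -82.20000903 -141.45135672] [-40.90595578  54.54882669] ((-62.19561767578125, -43.363006591796875), (195.89076232910156, 41.2401008605957), 89.56324768066406)
```

View pics/t6.png

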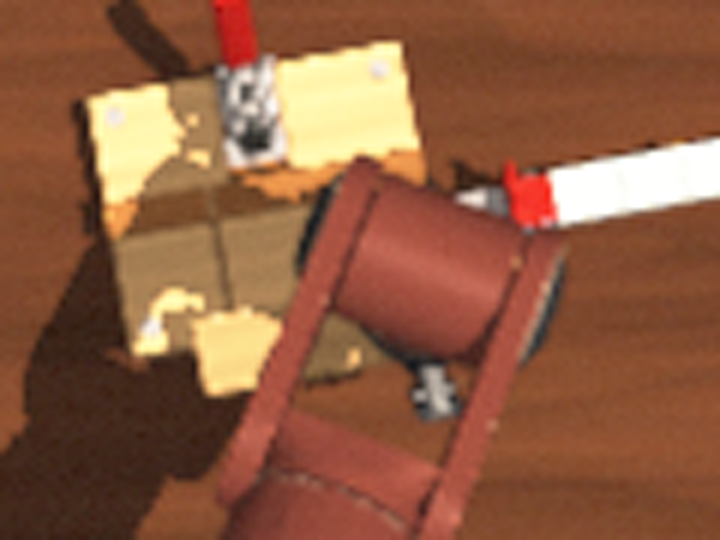

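The batten (visible end at (235,350)) hangs parallel to the fence, in front of it and short of the stop at (525,195). Its +Y end measures about 55, so there is roughly 5 mm to go to the stop.

Emit:
jog_arm --targets '[[[0, 1, 0.3], [0, 0, 0], 0], [[0, 2, 0.6], [0, 0, 0], 0], [[0, 2.2, 0.9], [0, 0, 0], 0], [[0, 2.2, 1.1], [0, 0, 0], 0], [[0, 2.2, 1.15], [0, 0, 0], 0], [[0, 2.2, 1.2], [0, 0, 0], 0], [[0, 2.2, 1.2], [0, 0, 0], 0]]'

```text
time: 15.12
tool_pos: [0.5158, -0.0992, 0.0788]
tool_rot: [0.0, 0.639, 0.77, 0.0]
contact_force: [0.2, -0.2, -2.2]
gripper_width: 0.512
grasp_force: 63.8
```

Run:
```python
from h import *
print("tcp",w2st(tool()[0]),RS().inv().apply(state()["contact_force"]))
go(st2w([0,-78,72]),YAW)
```

```text
tcp [ -2.77685592 -73.99485451  78.7622125 ] [ 0.17501668 -0.2828939  -2.17695459]
shift [-0.16  0.11  0.27] turn [0.   0.   0.05] target [ 0.5192 -0.1027  0.072 ]
```

Lower to touch first (about 6 mm).

Emit:
jog_arm --targets '[[[0, 0, 0.08], [0, 0, 0], 0], [[0, 0, 0.16], [0, 0, 0], 0], [[0, 0, 0.24], [0, 0, 0], 0], [[0, 0, 0.26], [0, 0, 0], 0]]'

```text
time: 15.62
tool_pos: [0.5161, -0.0991, 0.0727]
tool_rot: [-0.0, 0.638, 0.77, -0.0]
contact_force: [-3.6, 1.7, 4.8]
gripper_width: 0.514
grasp_force: 64.5
```

Emit:
jog_arm --targets '[[[0, 0.04, 0], [0, 0, 0], 0], [[0, 0.08, 0], [0, 0, 0], 0], [[0, 0.12, 0], [0, 0, 0], 0], [[0, 0.16, 0], [0, 0, 0], 0]]'

```text
time: 16.12
tool_pos: [0.5201, -0.0987, 0.0726]
tool_rot: [0.0, 0.638, 0.77, -0.0]
contact_force: [-5.7, -1.0, 6.8]
gripper_width: 0.517
grasp_force: 65.0
```

Run:
```python
from h import *
print("tcp",w2st(tool()[0]),RS().inv().apply(state()["contact_force"]),RS().inv().apply(state()["ft_torque"]))
```

```text
tcp [  1.60145165 -74.23189164  72.62660951] [-5.8286411  -0.01082257  6.8430789 ] [-0.11432205  1.08481581 -0.05966387]
```

Emit:
jog_arm --targets '[[[0, 0.05, 0], [0, 0, 0], 0], [[0, 0.1, 0], [0, 0, 0], 0], [[0, 0.1, 0], [0, 0, 0], 0]]'

```text
time: 16.5
tool_pos: [0.5203, -0.0986, 0.0727]
tool_rot: [-0.002, 0.638, 0.77, -0.003]
contact_force: [-13.7, -2.3, 11.9]
gripper_width: 0.516
grasp_force: 65.8
```

Run:
```python
from h import *
print("tcp",w2st(tool()[0]),RS().inv().apply(state()["contact_force"]),RS().inv().apply(state()["ft_torque"]))
```

```text
tcp [  1.80688109 -74.23318069  72.74355773] [-13.88025377   0.14132871  11.88261832] [-0.04695832  2.17788182 -0.17932874]
```

Emit:
jog_arm --targets '[[[-0.05, 0, 0], [0, 0, 0], 0], [[-0.1, 0, 0], [0, 0, 0], 0], [[-0.15, 0, 0], [0, 0, 0], 0], [[-0.18, 0, 0], [0, 0, 0], 0]]'

```text
time: 17.0
tool_pos: [0.5204, -0.099, 0.0729]
tool_rot: [-0.006, 0.638, 0.77, 0.0]
contact_force: [-16.4, 13.5, 20.4]
gripper_width: 0.511
grasp_force: 66.6
```

Run:
```python
from h import *
print("tcp",w2st(tool()[0]),RS().inv().apply(state()["contact_force"]),RS().inv().apply(state()["ft_torque"]))
```

```text
tcp [  1.8070869  -74.61665784  72.8678952 ] [-13.74762158  16.15929101  20.35373519] [ 2.58314776  2.28770447 -0.00276556]
```

Emit:
jog_arm --targets '[[[0.1, -0.06, -0.1], [0, 0, 0], 0], [[0.1, -0.09, -0.18], [0, 0, 0], 0], [[0.1, -0.1, -0.2], [0, 0, 0], 0]]'

```text
time: 17.38
tool_pos: [0.5204, -0.1004, 0.0768]
tool_rot: [0.0, 0.638, 0.77, 0.0]
contact_force: [-0.2, 0.4, -2.8]
gripper_width: 0.515
grasp_force: 63.8
```

Run:
```python
from h import *
print("tcp",w2st(tool()[0]),RS().inv().apply(state()["contact_force"]),RS().inv().apply(state()["ft_torque"]))
```

```text
tcp [  1.52089092 -75.99144364  76.76252022] [-0.17433258  0.43461491 -2.75926509] [-7.70566551e-02 -6.78501374e-05 -4.28673256e-02]
```

Emit:
jog_arm --targets '[[[-0.05, 0, 0], [0, 0, 0], 0], [[-0.1, 0, 0], [0, 0, 0], 0], [[-0.15, 0, 0], [0, 0, 0], 0], [[-0.2, 0, 0], [0, 0, 0], 0]]'

```text
time: 17.88
tool_pos: [0.5212, -0.105, 0.0769]
tool_rot: [-0.0, 0.638, 0.77, 0.0]
contact_force: [0.7, 5.4, -1.4]
gripper_width: 0.513
grasp_force: 63.9
```

Run:
```python
from h import *
print("tcp",w2st(tool()[0]),RS().inv().apply(state()["contact_force"]),RS().inv().apply(state()["ft_torque"]))
im,d=grab_frame("side"); u,v=proj("side",[st2w([0,-120,80])])[0].astype(int)
c=im[v-35:v+35,u-50:u+50]; cv2.imwrite("pics/s7.png",cv2.resize(c,None,fx=8,fy=8,interpolation=cv2.INTER_CUBIC)[:,:,::-1])
```

```text
tcp [  1.52408242 -80.60586562  76.91059203] [ 1.63610299  5.18107264 -1.35618861] [ 0.68526728 -0.18092001 -0.07526833]
```

View pics/s7.png

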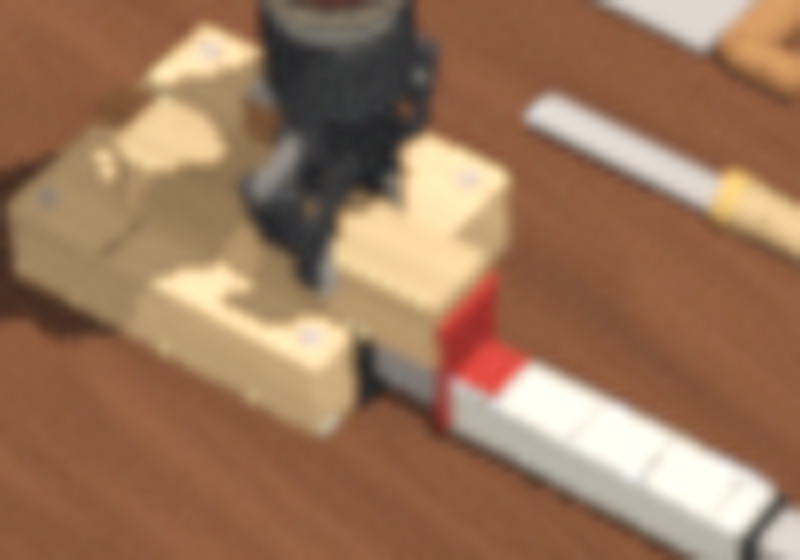

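The batten's end meets the red stop (at (470,320)) with 5 N, still about 4 mm above the bed. Lowering and releasing.

Emit:
jog_arm --targets '[[[0, 0, 0.06], [0, 0, 0], 0], [[0, 0, 0.12], [0, 0, 0], 0], [[0, 0.03, 0.16], [0, 0, 0], 0], [[0, 0.06, 0.17], [0, 0, 0], 0], [[0, 0.06, 0.17], [0, 0, 0], 0]]'

```text
time: 18.55
tool_pos: [0.5214, -0.105, 0.0728]
tool_rot: [-0.001, 0.638, 0.77, -0.001]
contact_force: [-7.6, 4.8, 4.5]
gripper_width: 0.513
grasp_force: 64.7
```

Run:
```python
from h import *
print("tcp",w2st(tool()[0]),RS().inv().apply(state()["contact_force"]),RS().inv().apply(state()["ft_torque"]))
```

```text
tcp [  1.77713675 -80.65137913  72.76199293] [-6.5852261   6.0410252   4.48875065] [ 0.64985185  0.93918727 -0.17675849]
```

Emit:
jog_arm --targets '[[[0, 0, 0], [0, 0, 0], 70], [[0, 0, 0], [0, 0, 0], 80], [[0, 0, 0], [0, 0, 0], 80], [[0, 0, -1], [0, 0, 0], 80], [[0, 0, -2], [0, 0, 0], 80], [[0, 0, -4], [0, 0, 0], 80], [[0, -1.5, -4], [0, 0, 0], 0], [[0, -3, -4], [0, 0, 0], 0]]'

```text
time: 19.55
tool_pos: [0.4489, -0.1194, 0.1741]
tool_rot: [0.001, 0.638, 0.77, 0.0]
contact_force: [-0.9, 0.3, 0.2]
gripper_width: 0.383
grasp_force: 0.0
```

Run:
```python
from h import *
im,d=grab_frame("top"); P=cloud("top",d); S=w2st(P.reshape(-1,3)).reshape(P.shape)
hsv=cv2.cvtColor(im,cv2.COLOR_RGB2HSV)
m=(abs(P[...,2]-.097)<.008)&(hsv[...,2]>130)&(abs(S[...,0])<40)&(abs(S[...,1]+50)<130)
print(m.sum(),S[m][:,:2].min(0),S[m][:,:2].max(0),cv2.minAreaRect(S[m][:,:2].astype(np.float32)))
go(st2w([-50,-35,72]),YAW); print(w2st(tool()[0]))
```

```text
329 [ -23.11203915 -158.39348462] [23.11956082 47.48412891] ((0.05690765380859375, -55.38639831542969), (44.48152542114258, 205.66412353515625), 0.9512495994567871)
shift [1.85 1.06 4.02] turn [-0.02  0.    0.05] target [ 0.4624 -0.0692  0.072 ]
[-75.91699986 -81.27389279 172.4813349 ]
```

Emit:
jog_arm --targets '[[[2, 0.3, 0], [0, 0, 0], 0], [[3.6, 0.3, 1], [0, 0, 0], 0], [[3.6, 0.3, 3], [0, 0, 0], 0], [[3.6, 0.5, 4], [0, 0, 0], 0], [[3.6, 1, 4], [0, 0, 0], 0], [[3.6, 1.1, 4], [0, 0, 0], 0], [[3.6, 1.2, 4], [0, 0, 0], 0]]'

```text
time: 20.48
tool_pos: [0.4635, -0.0252, 0.0747]
tool_rot: [0.001, 0.638, 0.77, 0.001]
contact_force: [0.0, -1.0, 0.5]
gripper_width: -0.002
grasp_force: 0.0
```

Emit:
jog_arm --targets '[[[0, 0.1, 0], [0, 0, 0], 0], [[0, 0.2, 0], [0, 0, 0], 0], [[0, 0.25, 0], [0, 0, 0], 0], [[0, 0.3, 0], [0, 0, 0], 0]]'

```text
time: 20.98
tool_pos: [0.4691, -0.0234, 0.0728]
tool_rot: [-0.0, 0.638, 0.77, -0.0]
contact_force: [-0.5, 0.1, 1.1]
gripper_width: 0.0
grasp_force: 0.4
```

Run:
```python
from h import *
print("tcp",w2st(tool()[0]),RS().inv().apply(state()["contact_force"]))
```

```text
tcp [-35.26600592   8.8540957   72.76442439] [-0.51801131  0.2225647   1.08117314]
```

Emit:
jog_arm --targets '[[[0, 0.05, 0], [0, 0, 0], 0], [[0, 0.1, 0], [0, 0, 0], 0], [[0, 0.15, 0], [0, 0, 0], 0]]'

```text
time: 21.35
tool_pos: [0.4706, -0.023, 0.0726]
tool_rot: [-0.002, 0.638, 0.77, -0.002]
contact_force: [-14.0, -1.1, 10.3]
gripper_width: -0.005
grasp_force: 6.9
```

Run:
```python
from h import *
print("tcp",w2st(tool()[0]),RS().inv().apply(state()["contact_force"]))
```

```text
tcp [-33.68982345   9.01471548  72.62229374] [-14.01696805   1.35652561  10.27798987]
```

Emit:
jog_arm --targets '[[[0, -0.5, 0], [0, 0, 0], 0], [[0, -0.6, -2], [0, 0, 0], 0], [[0, -0.6, -4], [0, 0, 0], 0], [[0, -0.6, -6], [0, 0, 0], 0], [[-0.3, -0.6, -8.5], [0, 0, 0], 0], [[-0.3, 1, -8.8], [0, 0, 0], 0], [[-0.3, 3, -8.8], [0, 0, 0], 0], [[-0.3, 4, -8.8], [0, 0, 0], 0]]'

```text
time: 22.35
tool_pos: [0.5741, -0.0113, 0.2926]
tool_rot: [0.0, 0.638, 0.77, 0.0]
contact_force: [-0.8, 0.5, -0.0]
gripper_width: 0.004
grasp_force: 0.0
```

Run:
```python
from h import *
print(w2st(tool()[0])); go(st2w([98,0,230]),YAW)
im,d=grab_frame("top"); P=cloud("top",d); S=w2st(P.reshape(-1,3)).reshape(P.shape)
hsv=cv2.cvtColor(im,cv2.COLOR_RGB2HSV)
red=((hsv[...,0]<6)|(hsv[...,0]>174))&(hsv[...,1]>170)&(hsv[...,2]>80)
m=red&(S[...,0]>90)&(S[...,0]<150)&(abs(S[...,1])<40)
for lo in(130,170,200,225):
  k=m&(S[...,2]>lo)&(S[...,2]<lo+30); print(lo,k.sum(),S[k].mean(0) if k.any() else 0)
im,d=grab_frame("side"); P=cloud("side",d); S=w2st(P.reshape(-1,3)).reshape(P.shape)
m=(abs(S[...,2]-93)<12)&(abs(S[...,0])<40)&(abs(S[...,1]+50)<125)&(S[...,2]>88)
print("batten side view",m.sum(),S[m].min(0),S[m].max(0),cv2.minAreaRect(S[m][:,:2].astype(np.float32)))
```

```text
[ 70.1494928    2.20274362 292.64995901]
shift [-0.1   1.11  2.51] turn [ 0.01 -0.    0.06] target [ 0.6019 -0.0085  0.23  ]
130 0 0
170 0 0
200 0 0
225 0 0
batten side view 477 [ -29.77343217 -159.77286315   88.2140365 ] [ 28.07776871  52.46245469 104.02620045] ((-1.25323486328125, -53.73640441894531), (212.1109161376953, 56.96736526489258), 89.37134552001953)
```

Arm hides the handle from above; batten still in place. Approach the handle and push in +X.

Emit:
jog_arm --targets '[[[-0.1, 0.6, 0], [0, 0, 0], 0], [[-0.1, 1.1, 1], [0, 0, 0], 0], [[-0.1, 1.1, 2], [0, 0, 0], 0], [[-0.1, 1.1, 2.5], [0, 0, 0], 0], [[-0.1, 1.1, 2.5], [0, 0, 0], 0], [[-0.1, 1.4, 2.5], [0, 0, 0], 0], [[-0.1, 1.7, 2.5], [0, 0, 0], 0], [[-0.1, 1.9, 2.5], [0, 0, 0], 0]]'

```text
time: 23.45
tool_pos: [0.6205, -0.0054, 0.2312]
tool_rot: [0.001, 0.638, 0.77, 0.0]
contact_force: [-1.3, -0.4, 0.7]
gripper_width: 0.001
grasp_force: 0.5
```

Run:
```python
from h import *
print(w2st(tool()[0]),RS().inv().apply(state()["contact_force"]))
```

```text
[ 1.16920765e+02 -2.05371555e-01  2.31208032e+02] [-1.32321683 -0.13489607  0.66805302]
```

Emit:
jog_arm --targets '[[[0, 0.15, 0.1], [0, 0, 0], 0], [[0, 0.3, 0.3], [0, 0, 0], 0], [[0, 0.45, 0.5], [0, 0, 0], 0], [[0, 0.6, 0.7], [0, 0, 0], 0], [[0, 0.75, 0.95], [0, 0, 0], 0], [[0, 0.9, 1.2], [0, 0, 0], 0]]'

```text
time: 24.2
tool_pos: [0.6421, -0.0011, 0.2001]
tool_rot: [0.0, 0.638, 0.77, 0.0]
contact_force: [-1.8, -0.4, 4.2]
gripper_width: -0.003
grasp_force: 1.6
```

Run:
```python
from h import *
print(w2st(tool()[0]),RS().inv().apply(state()["contact_force"]))
```

```text
[138.93294418   0.21672085 200.13587491] [-1.82765344 -0.07075333  4.16723909]
```

Emit:
jog_arm --targets '[[[0, 0.15, 0.2], [0, 0, 0], 0], [[0, 0.3, 0.4], [0, 0, 0], 0], [[0, 0.45, 0.6], [0, 0, 0], 0], [[0, 0.6, 0.8], [0, 0, 0], 0], [[0, 0.7, 1], [0, 0, 0], 0], [[0, 0.8, 1.2], [0, 0, 0], 0], [[0, 0.9, 1.4], [0, 0, 0], 0], [[0, 0.95, 1.6], [0, 0, 0], 0]]'

```text
time: 25.2
tool_pos: [0.6651, 0.0033, 0.16]
tool_rot: [-0.0, 0.638, 0.77, -0.0]
contact_force: [-3.4, -0.5, 2.9]
gripper_width: 0.001
grasp_force: 1.7
```

Run:
```python
from h import *
print(w2st(tool()[0]),RS().inv().apply(state()["contact_force"]))
```

```text
[162.3245043    0.43722706 160.04480811] [-3.4313495   0.10497831  2.93191364]
```

Handle is following. Continue down to about Z 142.

Emit:
jog_arm --targets '[[[0, 0.06, 0.15], [0, 0, 0], 0], [[0, 0.12, 0.3], [0, 0, 0], 0], [[0, 0.16, 0.45], [0, 0, 0], 0], [[0, 0.2, 0.55], [0, 0, 0], 0], [[0, 0.2, 0.65], [0, 0, 0], 0], [[0, 0.2, 0.7], [0, 0, 0], 0], [[0, 0.2, 0.7], [0, 0, 0], 0]]'

```text
time: 26.08
tool_pos: [0.67, 0.0042, 0.1426]
tool_rot: [-0.0, 0.638, 0.77, -0.0]
contact_force: [-0.2, 0.2, -0.5]
gripper_width: 0.0
grasp_force: 0.0
```

Run:
```python
from h import *
print(w2st(tool()[0]),RS().inv().apply(state()["contact_force"]))
```

```text
[167.30012359   0.50868583 142.64840422] [-0.13895353  0.18052058 -0.46851539]
```

Emit:
jog_arm --targets '[[[0, 0, 0.1], [0, 0, 0], 0], [[0, 0, 0.2], [0, 0, 0], 0], [[0, 0, 0.25], [0, 0, 0], 0], [[0, 0, 0.25], [0, 0, 0], 0]]'

```text
time: 26.58
tool_pos: [0.6704, 0.0042, 0.1375]
tool_rot: [0.0, 0.638, 0.77, 0.0]
contact_force: [-1.7, -0.3, 5.5]
gripper_width: -0.002
grasp_force: 2.2
```

Run:
```python
from h import *
print(w2st(tool()[0]),RS().inv().apply(state()["contact_force"]))
```

```text
[167.67260866   0.3999154  137.47134589] [-1.69667469  0.02143451  5.51477077]
```

Emit:
jog_arm --targets '[[[0, 0, 0.06], [0, 0, 0], 0], [[0, 0, 0.12], [0, 0, 0], 0], [[0, 0, 0.12], [0, 0, 0], 0]]'

```text
time: 26.95
tool_pos: [0.6706, 0.0042, 0.1357]
tool_rot: [0.001, 0.638, 0.77, 0.0]
contact_force: [-3.0, 0.8, 8.9]
gripper_width: -0.001
grasp_force: 4.3
```

Run:
```python
from h import *
print(w2st(tool()[0]),RS().inv().apply(state()["contact_force"]))
```

```text
[167.90529659   0.34052016 135.695953  ] [-2.83899564  1.36800837  8.91667096]
```

Emit:
jog_arm --targets '[[[0, 0, -1], [0, 0, 0], 0], [[0, 0, -3], [0, 0, 0], 0], [[0, 0, -5], [0, 0, 0], 0], [[0, -2, -6], [0, 0, 0], 0], [[3, -4, -6], [0, 0, 0], 0], [[6, -6, -6], [0, 0, 0], 0], [[8, -8, -6], [0, 0, 0], 0], [[9, -9, -6], [0, 0, 0], 0]]'

```text
time: 27.95
tool_pos: [0.4338, 0.1629, 0.2828]
tool_rot: [-0.0, 0.639, 0.77, -0.0]
contact_force: [-0.8, 0.3, 0.8]
gripper_width: -0.004
grasp_force: 0.0
```

Run:
```python
from h import *
A=[]
for n in("side","top"):
    im,d=grab_frame(n); P=cloud(n,d); S=w2st(P.reshape(-1,3)).reshape(P.shape)
    hsv=cv2.cvtColor(im,cv2.COLOR_RGB2HSV)
    red=((hsv[...,0]<6)|(hsv[...,0]>174))&(hsv[...,1]>150)&(hsv[...,2]>80)
    m=red&(S[...,0]>60)&(S[...,0]<250)&(abs(S[...,1])<30)&(S[...,2]>80); print(n,"handle",m.sum(),S[m].min(0),S[m].max(0))
    for x in range(80,210,20):
        k=m&(abs(S[...,0]-x)<10)
        if k.any(): print(x,k.sum(),np.percentile(S[k][:,2],[10,50,90]).round())
    b=(abs(S[...,2]-97)<4)&(abs(S[...,0])<30)&(abs(S[...,1]+50)<130); print("batten",cv2.minAreaRect(S[b][:,:2].astype(np.float32)))
    u,v=proj(n,[st2w([40,-60,90])])[0].astype(int)
    A.append(cv2.resize(im[v-42:v+42,u-48:u+48],None,fx=4.1,fy=6,interpolation=cv2.INTER_CUBIC) if 0 else cv2.resize(im[v-48:v+48,u-48:u+48],(398,398),interpolation=cv2.INTER_CUBIC))
cv2.imwrite("pics/f8.png",np.hstack(A)[:,:,::-1])
```

```text
side handle 73 [115.09212145 -13.3160426  120.95505847] [197.34564939   9.79878794 145.91973622]
120 15 [133. 139. 142.]
140 20 [134. 140. 144.]
160 19 [132. 136. 139.]
180 16 [128. 136. 139.]
200 3 [122. 128. 134.]
batten ((0.9712963104248047, -53.81245422363281), (53.04670333862305, 208.47027587890625), 1.1210236549377441)
top handle 129 [115.91281048 -12.77624985 124.75622718] [199.99988565   8.66014894 151.80708034]
120 21 [137. 142. 146.]
140 32 [136. 141. 145.]
160 31 [132. 138. 143.]
180 30 [131. 135. 142.]
200 15 [128. 133. 138.]
batten ((0.301971435546875, -54.23344421386719), (202.38314819335938, 45.3838996887207), 89.26774597167969)
```

View pics/f8.png

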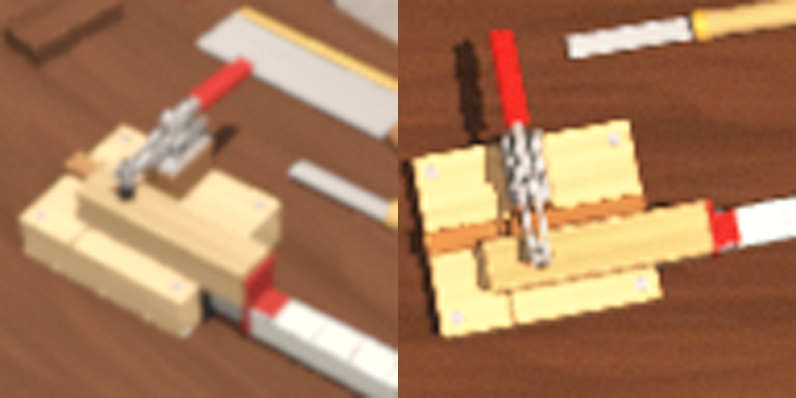

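The left crop shows the foot on the batten at (125,185), the batten along the fence and its end against the red stop at (255,290). The right crop shows the same with the red handle lying flat; its measured slope is just below level, so it is locked over centre. The robot is clear.

```bash
python3 -c "
from plant import *
print(job_done())"
```

```text
the job is handed in; nothing more can be done
None
```

I set the stop one hole further out, laid the batten flat against the fence with its end on the red stop, and clamped it with the handle locked down. I handed the job in at about 28 s; no verdict was shown, and the popped-out button was judged by feel and the sleeve's position, not clearly seen.

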